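Roll-test axle pins on the tilting board and reject the bent one

ROBOT

A 6-joint arm with a two-finger parallel gripper is mounted at the origin on a cart in front of the work surface, level with it; the furniture and walls round the work are solid. World frame = base frame: x ahead of the robot, y to its left, z up, the work surface at z = 0. Lengths are in m, angles in degrees, forces in N, time in s.
With the tool pointing down it reaches from about 0.35 to 0.875 m from the base axis. Payload 4.2 kg.
Tool frame: the origin (TCP) lies midway between the tips of the shut fingers; the grasp point (between the pads) lies 19 mm behind it; z points along the fingers, y is the line along which they close (so a half turn about z gives the same grasp; the last joint's range is limited). The gripper opens to 87 mm and grips with 3 to 60 N. Pads are 19 mm wide; open, the fingers measure 117 mm over their backs; the gripper's body (75 mm by 190 mm) begins 51 mm behind the grasp point.
Start: joints at [-49.412, 22.042, 0.453, 0, -68.411, -14.817], TCP at [0.272, -0.563, 0.223] pointing down, gripper open.
Joint ranges: [-179.83, 179.83], [-69.29, 118.12], [-61.27, 80.66], [-181.25, 117.63], [-171.15, -9.14], [-177.46, 177.46]. Speed limits (degrees/s): [159.86, 159.86, 180, 180, 180, 180].

INTERFACE

Orientations are given as a 3x3 rotation matrix whose columns are the frame's x, y, z axes.
In Python, from station import sense, capture, finish_job, silhouettes, landmark_of gives the robot as it stands.
- The arm moves only by the tool step_arm, never from a script. Its arguments are lists of equal length, an entry for each row: "linear": the shift along the tool's x, y, z in mm, a list of three; "delta_rot": the turn, a rotation vector about the tool's x, y, z in rad, a list of three; "grip": the finger opening in mm, from 0 to 87. A call has 1 to 10 rows; each row shifts and turns the commanded pose from where the row before left it, along the tool's axes as they then stand; what a row does not reach is not made up. A row lasts 1/8 s, in which the tool goes at most 62.5 mm and 10.7 degrees, less where a joint would pass 70% of its speed; a pose out of reach is approached as far as the arm can. A call with a gripper value outside its range is refused whole. The fingers move at their own pace and stop on an object; the grip force is fixed at half the most. Time passes only in rows, so rows that do not move let the fingers close. It gives the time, the measured TCP pose, the force, the opening and the grip force at its end, in the units of the state.
- sense(): the state, without advancing time (a new reading comes with each control period).
- capture(name): name is "side" or "top" or "wrist"; returns a dict with "img" (480x640x3 uint8, red, green, blue), "fx", "fy", "cx", "cy" (pixels), "k1" (the pictures are not rectified: a ray, as slopes to the right and down, at radius r is drawn at 1 + k1 r^2 times it, then the intrinsics apply), "world_to_cam" (4x4, takes a point from world to camera coordinates); the wrist camera has in their place "mount" (4x4, takes a point from camera to tool coordinates, whose origin is the TCP and whose axes are the flange's). Camera axes: x right, y up, looking along -z (the intrinsics and any distortion apply to the point x, -y, -z); pixel columns grow to the right and rows downward; lengths in m; the calibration is good to about 2 mm. A picture is of the moment at which its call begins: read the wrist's pose just before it. There is no depth.
- finish_job(): hands the job in; it is judged then, once.
Trained networks look in the newest picture that a camera, given by its name, has taken for a name from the list of things; names that differ only in an ending like _2 or _b are one class to them, and where a whole thing is asked for, a point or a joint stands for the part that bears it (a point fixed in the world has none). Each returns a list of dicts, best first, with "score" (0 to 1); they miss things now and then, are a little off and sometimes report something else, mostly with a low value. They report only what shows in the picture. A call takes as long as a camera call.
- silhouettes(camera, label): "mask" (480x640 bool, what is visible of it) and "point" ([column, row] in pixels, amid what is visible of it).
- landmark_of(camera, label): "point" ([column, row] in pixels: a listed point, or the origin of a listed thing).
The state is a dict: "time_s": time; "joints": joint angles; "joint_velocities": joint speeds; "effort": joint torques, N m; "tcp_pos": TCP position; "ee_rot": TCP orientation; "wrist_force": force on the tool from outside, world axes, zero at the start; "moment": the same for the moment, N m; "gripper_width": opening from 0.0 (shut) to 1.0 (fully open); "gripper_force": force on a finger pad.
Only numpy, scipy, OpenCV 4.12 (cv2) and the standard library are available. Lean on these libraries where they do the work, as an engineer would, in place of code of your own. Each camera call takes 0.05 s, during which the arm holds its last target. There are 200 camera calls.

TASK

One of the three steel axle pins lying side by side on the hinged roll board is bent. Lift the board by its handle, slowly and only as far as needed, until the two straight pins have rolled down to the stop strip by themselves while the bent one rocks and stays behind; lower the board gently until it lies flat again, let go, and put the bent pin into the small wooden box. Do not touch the straight pins, and leave the other things on the bench alone.

Things in the scene. Friction and masses are not known exactly. Their poses are not given: they have to be found in the camera images.
- board_base: Fixed plywood base of the roll board (flat, dark film-faced plywood), 310 mm (its x, the rolling direction, away from the robot) by 420 mm (its y). Origin at the centre of its underside. With the board flat, the rolling face is 30 mm above the origin. On the board: stop strip 14 mm high with its face at x = +135 mm; front lip 6 mm wide, 4 mm high at x = -95 mm; handle at x = -135 mm.
- roll_board (a joint): Tilt of the board: 0 = flat, at most 0.35 rad. Hinged along y at x = +159 mm, z = 16.5 mm of the base, so that the near end rises. The handle takes about 5 to 12 N; the board falls if let go. Raised smoothly, the straight pins start to roll at 0.04 to 0.07 rad and reach the strip in about 1 to 2 s; the bent pin stays up to 0.11 rad and rolls too from about 0.13 rad.
- board_handle (a point): Middle of the handle's bar: round, 12 mm in diameter, 110 mm long along the board's y between two legs, its axis 50 mm above the board's rolling face (80 mm above the bench when flat). It can turn between gripper pads. Relative to the hinge: 294 mm towards -x, 63.5 mm up.
- stop_strip (a point): Light wooden strip across the far end: foot of the middle of the stop strip's working face, on the rolling face of the board (base x = +135 mm when flat); it tilts with the board, axes as the base's when flat. A straight pin that lies against it has its middle 11 mm towards -x.
- pin_a: Loose plain steel axle pin, 22 mm in diameter, 110 mm long, 0.16 to 0.29 kg. Origin on its axis at mid length; its y runs along the pin, x and z across it and turn as it rolls. The three pins start in a row across the board, each in its own lane, about 140 mm apart, at base x = -70 to -45 mm; which pin lies in which lane varies. Exactly one is bent; which one is not told.
- pin_b: Another pin, as pin_a. The bent one is bowed by about 4.5 mm at the middle and otherwise alike. It starts on its flat, so every pin's origin starts 11 mm above the rolling face. On the tilting board it only rocks, shifting by a few centimetres at most, until the board is tilted too far.
- pin_c: The third pin, as pin_a and pin_b.
- wooden_box: Small open dovetailed wooden box, fixed on the bench, for the reject. 75 mm (its x) by 140 mm (its y) by 42 mm high; walls 7 mm, floor 5 mm, so 62 by 126 mm inside and 37 mm deep. Origin at the centre of its underside.
- tape_measure: Bystander: yellow tape measure lying on its side, 68x80x38 mm, loose; leave alone. Origin at the centre of its underside.
- masking_tape: Bystander: roll of masking tape, 98x96x25 mm, loose; leave alone. Origin at the centre of its underside.

How it is judged (in metres and radians):
On the way, in this order (a step that is already met when the one before it is completed fails the run):
1. the board is tilted, both straight pins have rolled to the stop strip and the bent pin has stayed at least 60 mm short of them (x of pin_a in the frame of stop_strip between -0.021 and 0 m and z of pin_a in the frame of stop_strip between 0.004 and 0.02 m and x of pin_c in the frame of stop_strip between -0.021 and 0 m and z of pin_c in the frame of stop_strip between 0.004 and 0.02 m and value of joint roll_board above 0.03 rad and x of pin_b in the frame of stop_strip below -0.08 m and z of pin_b in the frame of stop_strip below 0.03 m), for 0.1 s.
2. the board lies flat again (value of joint roll_board below 0.02 rad), for 0.2 s.
At the end, for the whole second after the job is handed in: Board flat (under 0.02 rad). Both straight pins on it, within 10 mm of touching the stop strip and square to the roll (0.1 rad). Bent pin inside the wooden box, its middle under 38 mm above the bench. All at rest (x of pin_a in the frame of stop_strip between -0.021 and 0 m and z of pin_a in the frame of stop_strip between 0.004 and 0.02 m and x of pin_c in the frame of stop_strip between -0.021 and 0 m and z of pin_c in the frame of stop_strip between 0.004 and 0.02 m and y of pin_a in the frame of stop_strip between -0.21 and 0.21 m and angle between the y axis of each of pin_a, pin_c and the y axis of board_base, either way round below 0.1 rad and y of pin_c in the frame of stop_strip between -0.21 and 0.21 m and value of joint roll_board below 0.02 rad and x of pin_b in the frame of wooden_box between -0.031 and 0.031 m and y of pin_b in the frame of wooden_box between -0.04 and 0.04 m and height (world z) of pin_b below 0.038 m and linear speed of each of pin_a, pin_b, pin_c below 0.02 m/s and contact force between the fingers and anything else below 0.5 N).
It fails at once if a straight pin touched by the fingers (contact force between the fingers and pin_a above 1 N or contact force between the fingers and pin_c above 1 N).
It fails at once if the board dropped: falling faster than 1 rad/s (velocity of joint roll_board below -1 rad/s).
It fails at once if a bystander (tape measure, masking tape) pushed by more than 30 mm (distance of any of tape_measure, masking_tape from where it was at the start of the episode above 0.03 m).
It also fails if it takes over 45 s, if anything falls off the work surface, if the arm or the gripper's body presses on something with over 40 N, if the wrist force passes 120 N, or if a joint passes its speed limit or range.

## Working session

There is one attempt and no reset: what is moved stays moved. The work goes in short steps, Python scripts to look and compute and a tool call to move; the robot and the scene stay as the last step left them, time stands still between calls to the robot, and variables do not carry over. Pictures are saved under pics/ and viewed, at most 10 in all, crops included, and the job is handed in when it is done.

Besides the shell and the picture viewer there is one more tool, called after ">>>" as name(argument=value, ...) on one line, values as JSON. step_arm: Moves the arm, as the interface text tells. Its arguments: {"type":"object","properties":{"linear":{"type":"array"},"delta_rot":{"type":"array"},"grip":{"type":"array"}},"required":["linear","delta_rot","grip"]}

```bash
mkdir -p pics
cat > h.py <<'E'
import numpy as np, cv2
from station import sense, capture, finish_job, silhouettes, landmark_of
def ray(c,px,W=None):
    W=np.array(c["world_to_cam"]) if W is None else W
    K=np.array([[c["fx"],0,c["cx"]],[0,c["fy"],c["cy"]],[0,0,1]])
    u=cv2.undistortPoints(np.array([[px]],float),K,np.array([c["k1"],0,0,0.]))[0,0]
    R=W[:3,:3];d=R.T@np.array([u[0],-u[1],-1]);o=-R.T@W[:3,3]
    return o,d
def at_z(c,px,z,W=None):
    o,d=ray(c,px,W);return o+d*(z-o[2])/d[2]
def meet(r1,r2):
    (a,u),(b,v)=r1,r2
    s=np.linalg.lstsq(np.c_[u,-v],b-a,rcond=None)[0]
    p,q=a+s[0]*u,b+s[1]*v
    return (p+q)/2,np.linalg.norm(p-q)
def wristW(c,s):
    T=np.eye(4);T[:3,:3]=s["ee_rot"];T[:3,3]=s["tcp_pos"]
    return np.linalg.inv(T@np.array(c["mount"]))
E
python3 - <<'E'
from h import *
s=sense();print(s["time_s"],s["tcp_pos"],np.round(s["ee_rot"],3).tolist(),s["gripper_width"])
C={n:capture(n) for n in("top","side")}
cv2.imwrite("pics/1.png",C["top"]["img"][:,:,::-1]);cv2.imwrite("pics/2.png",C["side"]["img"][:,:,::-1])
Z=dict(board_handle=.08,stop_strip=.03,pin_a=.041,wooden_box=0,board_base=0,tape_measure=0,masking_tape=0)
for k,z in Z.items():
  for n in C:
    for d in landmark_of(n,k)[:3]:
      print(k,n,round(d["score"],2),np.round(d["point"],1),np.round(at_z(C[n],d["point"],z),4))
for n in C: print(n,-np.array(C[n]["world_to_cam"])[:3,:3].T@np.array(C[n]["world_to_cam"])[:3,3])
E
```

```text
0.0 [ 0.27150288 -0.56229407  0.22146449] [[-0.901, -0.435, -0.001], [-0.435, 0.901, 0.002], [0.0, 0.002, -1.0]] 0.9985619291917501
board_handle top 0.57 [246.6 297.1] [0.462  0.0707 0.08  ]
board_handle top 0.45 [247.  236.4] [0.5959 0.0678 0.08  ]
board_handle top 0.4 [187.2 266.5] [0.5321 0.2031 0.08  ]
board_handle side 0.68 [269.9 201.1] [0.4696 0.0715 0.08  ]
stop_strip top 0.74 [247.1 178.5] [0.7365 0.0735 0.03  ]
stop_strip side 0.77 [367.3 218.8] [0.7339 0.0728 0.03  ]
stop_strip side 0.64 [301.9 186. ] [0.549  0.2377 0.03  ]
pin_a top 0.82 [189.3 266.7] [0.5326 0.2088 0.041 ]
pin_a top 0.8 [307.4 255.6] [ 0.5518 -0.0642  0.041 ]
pin_a top 0.55 [243.  257.3] [0.5514 0.0835 0.041 ]
pin_a side 0.77 [303.9 214.6] [0.5609 0.0691 0.041 ]
pin_a side 0.75 [297.6 246.3] [ 0.5502 -0.0748  0.041 ]
pin_a side 0.48 [300.2 190.4] [0.5457 0.1944 0.041 ]
wooden_box top 0.78 [444.8 272.5] [ 0.5051 -0.387   0.    ]
wooden_box side 0.7 [269.  350.8] [ 0.5038 -0.3896  0.    ]
board_base side 0.84 [318.  227.1] [ 0.5999  0.0703 -0.    ]
tape_measure top 0.6 [416.6 199.1] [ 0.6818 -0.327   0.    ]
tape_measure side 0.55 [355.3 332.4] [ 0.688  -0.3297  0.    ]
masking_tape top 0.59 [465.9 207.1] [ 0.6598 -0.4454  0.    ]
masking_tape side 0.85 [343.9 374.9] [ 0.6605 -0.4501 -0.    ]
masking_tape side 0.61 [295.1 245.7] [ 0.541  -0.0178  0.    ]
top [ 0.50331162 -0.09542718  1.16979855]
side [ 0.60255076 -1.22830078  0.90628516]
```

View pics/1.png

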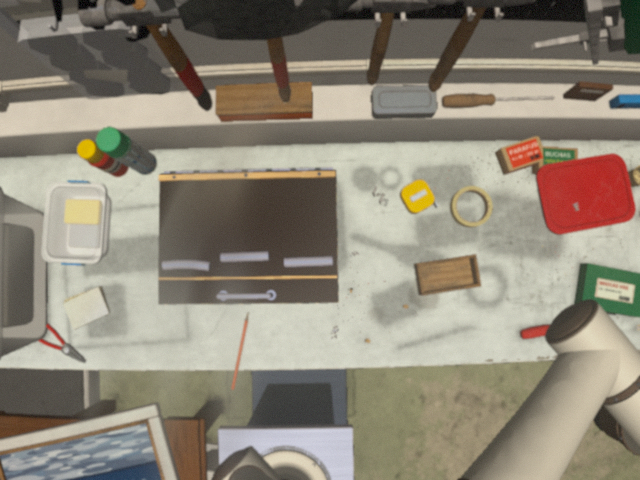

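View pics/2.png

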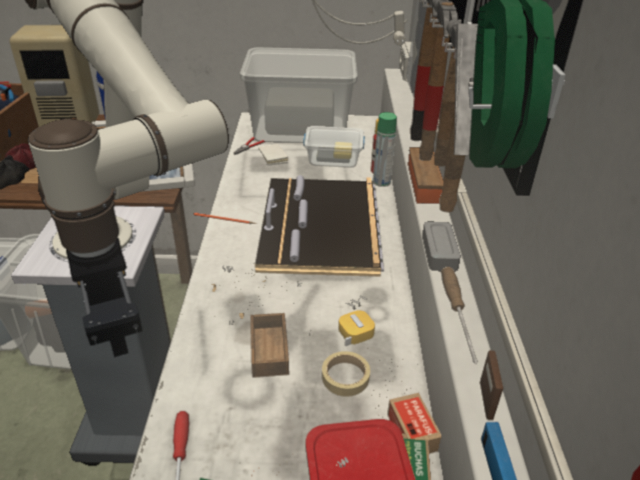

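Top view: the board spans columns 160–338 and rows 170–303. The handle is at (246,296), the three pins are at (185,265), (244,257) and (308,262), and the box is at (447,274). The side view agrees. Next I'll measure the yaw angles.

Run:
```python
from h import *
c=capture("top");c2=capture("side")
for k,z in (("wooden_box",.042),("board_handle",.03),("pin_a",.041)):
  for d in silhouettes("top",k)[:3]:
    m=d["mask"].astype(np.uint8);ys,xs=np.nonzero(m)
    P=np.array([at_z(c,(x,y),z)[:2] for x,y in zip(xs,ys)],np.float32)
    r=cv2.minAreaRect(P);e=np.linalg.eigh(np.cov(P.T))[1][:,1]
    print(k,round(d["score"],2),len(xs),np.round(d["point"]),"rect",np.round(r[0],4),np.round(r[1],4),round(r[2],2),"mean",P.mean(0).round(4),"long ax deg",round(np.degrees(np.arctan2(e[1],e[0]))%180,1))
a=landmark_of("top","board_handle")[0]["point"];b=landmark_of("side","board_handle")[0]["point"]
print(meet(ray(c,a),ray(c2,b)))
# handle bar ends & board corners by hand from top view
for p in((222,296.3),(271,294.5)):print(at_z(c,p,.08).round(4))
img=np.hstack([cv2.resize(c["img"][235:315,150:350],(800,320),interpolation=2)]);cv2.imwrite("pics/3.png",img[:,:,::-1])
```

```text
wooden_box 0.94 2048 [446. 274.] rect [ 0.5009 -0.3824] [0.0771 0.1474] 8.98 mean [ 0.5004 -0.3813] long ax deg 97.9
board_handle 0.74 22438 [250. 235.] rect [0.5993 0.0764] [0.4247 0.3131] 89.66 mean [0.6015 0.0735] long ax deg 89.4
pin_a 0.88 480 [252. 257.] rect [0.5554 0.079 ] [0.1155 0.0252] 88.7 mean [0.5537 0.0767] long ax deg 90.1
pin_a 0.61 460 [307. 260.] rect [ 0.5393 -0.0652] [0.0217 0.1098] 0.72 mean [ 0.5393 -0.0658] long ax deg 90.7
pin_a 0.59 443 [191. 268.] rect [0.5367 0.2169] [0.1134 0.023 ] 88.77 mean [0.5372 0.2142] long ax deg 87.6
(array([0.46441968, 0.07014528, 0.08131372]), np.float64(0.007502435948088126))
[0.4647 0.1254 0.08  ]
[0.4666 0.0167 0.08  ]
```

View pics/3.png

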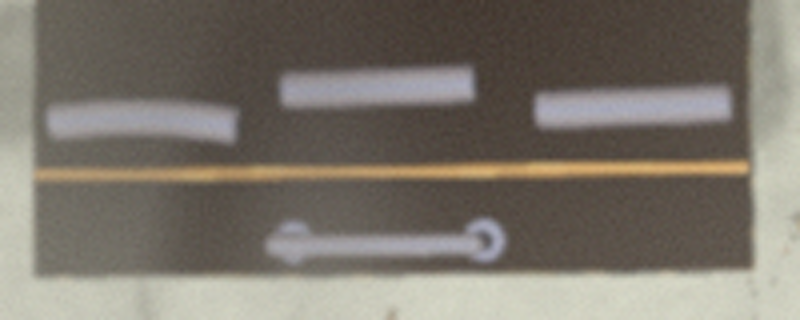

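The left pin (y ≈ +0.21) is visibly bowed, so it is the bent one. In the crop it spans (47–237, 120), and the other two look straight. The box has a yaw of about +8° and the board about +1°. Now I'll move to above the handle.

>>> step_arm(linear=[[0,0,0],[0,0,0],[0,0,0],[0,0,0],[0,0,0],[0,0,0],[0,0,0],[-52.5,-17,5],[-52.5,-17,5],[-52.5,-17,5]], delta_rot=[[0,0,-0.1626],[0,0,-0.1626],[0,0,-0.1626],[0,0,-0.1626],[0,0,-0.1626],[0,0,-0.1626],[0,0,-0.1626],[0,0,0],[0,0,0],[0,0,0]], grip=[45,45,45,45,45,45,45,45,45,45])

```text
time_s: 2.4
tcp_pos: [0.3203, -0.4031, 0.2074]
ee_rot: [[0.017, -1.0, 0.0], [-1.0, -0.017, -0.0], [0.0, -0.0, -1.0]]
wrist_force: [1.5, 0.1, 0.4]
gripper_width: 0.52
gripper_force: 0.0
```

>>> step_arm(linear=[[-52.5,-17,5],[-52.5,-17,5],[-52.5,-17,5],[-52.5,-17,5],[-52.5,-17,5],[-52.5,-17,5],[-52.5,-17,5],[-52.5,-17,5],[-52.5,-17,5],[0,0,0]], delta_rot=[[0,0,0],[0,0,0],[0,0,0],[0,0,0],[0,0,0],[0,0,0],[0,0,0],[0,0,0],[0,0,0],[0,0,0]], grip=[45,45,45,45,45,45,45,45,45,45])

```text
time_s: 3.65
tcp_pos: [0.466, 0.0736, 0.1623]
ee_rot: [[0.022, -1.0, 0.001], [-1.0, -0.022, 0.0], [-0.0, -0.001, -1.0]]
wrist_force: [0.2, -0.1, 1.3]
gripper_width: 0.517
gripper_force: 0.0
```

Run:
```python
from h import *
s=sense();c=capture("wrist");W=wristW(c,s)
cv2.imwrite("pics/4.png",c["img"][:,:,::-1]);print(s["tcp_pos"])
for k,z in(("board_handle",.08),("pin_a",.041)):
  for d in landmark_of("wrist",k)[:3]:print(k,d["score"],d["point"],at_z(c,d["point"],z,W).round(4))
```

```text
[0.4659505  0.07363304 0.16233626]
board_handle 0.73 [318.6, 244.8] [0.4654 0.0767 0.08  ]
pin_a 0.73 [211.3, 234.6] [0.5531 0.0815 0.041 ]
pin_a 0.69 [216.6, 32.4] [ 0.5412 -0.0676  0.041 ]
```

View pics/4.png

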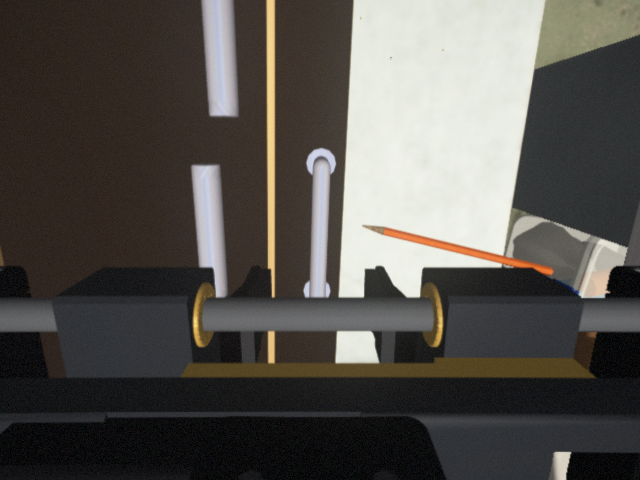

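The bar is centred between the fingers (column 320, rows 160–290). Now I'll descend and grip it.

>>> step_arm(linear=[[0,0,25],[0,0,25],[0,0,25],[0,0,16],[0,0,10],[0,0,0],[0,0,0],[0,0,0],[0,0,0],[0,0,0]], delta_rot=[[0,0,0],[0,0,0],[0,0,0],[0,0,0],[0,0,0],[0,0,0],[0,0,0],[0,0,0],[0,0,0],[0,0,0]], grip=[45,45,45,45,45,45,20,8,8,8])

```text
time_s: 5.05
tcp_pos: [0.465, 0.0707, 0.0617]
ee_rot: [[0.017, -1.0, 0.0], [-1.0, -0.017, 0.0], [-0.0, -0.0, -1.0]]
wrist_force: [-0.5, 0.1, -0.9]
gripper_width: 0.154
gripper_force: 0.0
```

>>> step_arm(linear=[[0,0,0],[0,0,0],[0,-0.33,-1.5],[0,-0.33,-1.5],[0,-0.33,-1.5],[0,-0.35,-1.5],[0,-0.35,-1.5],[0,-0.35,-1.5],[0,-0.35,-1.5],[0,-0.35,-1.5]], delta_rot=[[0,0,0],[0,0,0],[0,0,0],[0,0,0],[0,0,0],[0,0,0],[0,0,0],[0,0,0],[0,0,0],[0,0,0]], grip=[5,5,5,5,5,5,5,5,5,5])

```text
time_s: 6.3
tcp_pos: [0.4678, 0.0707, 0.0726]
ee_rot: [[0.017, -1.0, -0.0], [-1.0, -0.017, 0.0], [-0.0, 0.0, -1.0]]
wrist_force: [5.6, -0.8, -11.1]
gripper_width: 0.126
gripper_force: 30.0
```

>>> step_arm(linear=[[0,-0.38,-1.5],[0,-0.38,-1.5],[0,-0.38,-1.5],[0,-0.38,-1.5],[0,-0.4,-1.5],[0,-0.4,-1.5],[0,0,0],[0,0,0],[0,0,0],[0,0,0]], delta_rot=[[0,0,0],[0,0,0],[0,0,0],[0,0,0],[0,0,0],[0,0,0],[0,0,0],[0,0,0],[0,0,0],[0,0,0]], grip=[5,5,5,5,5,5,5,5,5,5])

```text
time_s: 7.55
tcp_pos: [0.4702, 0.0707, 0.0816]
ee_rot: [[0.017, -1.0, -0.0], [-1.0, -0.017, 0.0], [-0.0, 0.0, -1.0]]
wrist_force: [6.3, -1.5, -10.5]
gripper_width: 0.125
gripper_force: 30.0
```

Run:
```python
from h import *
c=capture("top");cv2.imwrite("pics/5.png",c["img"][160:320,140:360][:,:,::-1].repeat(3,0).repeat(3,1))
for d in landmark_of("top","pin_a")[:4]:print(d["score"],d["point"],at_z(c,d["point"],.045).round(3))
print(sense()["time_s"],sense()["tcp_pos"])
```

```text
0.91 [309.5, 228.3] [ 0.614 -0.071  0.045]
0.84 [244.5, 230.0] [0.614 0.079 0.045]
0.65 [186.9, 264.7] [0.537 0.213 0.045]
7.65 [0.4701666  0.07067007 0.08156197]
```

The straight pins are rolling and the bent one stays. I'll hold the tilt.

>>> step_arm(linear=[[0,-0.4,-1.0],[0,-0.4,-1.0],[0,0,0],[0,0,0],[0,0,0],[0,0,0],[0,0,0],[0,0,0],[0,0,0],[0,0,0]], delta_rot=[[0,0,0],[0,0,0],[0,0,0],[0,0,0],[0,0,0],[0,0,0],[0,0,0],[0,0,0],[0,0,0],[0,0,0]], grip=[5,5,5,5,5,5,5,5,5,5])

```text
time_s: 8.9
tcp_pos: [0.4708, 0.0707, 0.0837]
ee_rot: [[0.017, -1.0, -0.0], [-1.0, -0.017, -0.0], [0.0, 0.0, -1.0]]
wrist_force: [5.2, -0.7, -8.4]
gripper_width: 0.127
gripper_force: 30.0
```

Run:
```python
from h import *
c=capture("top");cv2.imwrite("pics/6.png",c["img"][160:320,140:360][:,:,::-1].repeat(3,0).repeat(3,1))
for d in landmark_of("top","pin_a")[:4]:print(d["score"],d["point"],at_z(c,d["point"],.045).round(3))
print(sense()["time_s"],sense()["tcp_pos"])
```

```text
0.95 [185.3, 264.1] [0.539 0.217 0.045]
0.87 [304.9, 178.4] [ 0.73  -0.063  0.045]
0.84 [244.4, 182.3] [0.725 0.078 0.045]
9.0 [0.4708111  0.07069877 0.08369544]
```

View pics/6.png

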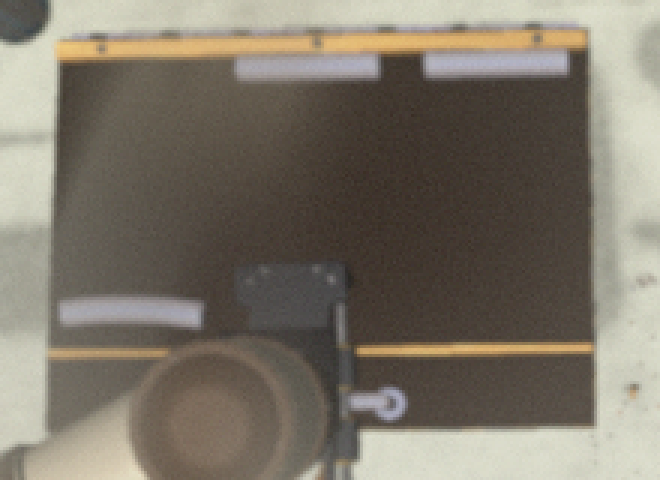

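Both straight pins lie at the strip (crop (307,66) and (497,64)) and the bent one stayed at (130,312). I'll hold briefly, then lower.

>>> step_arm(linear=[[0,0,0],[0,0,0],[0,0,0],[0,0.4,1.0],[0,0.4,1.4],[0,0.4,1.5],[0,0.4,1.5],[0,0.4,1.5],[0,0.4,1.5],[0,0.35,1.5]], delta_rot=[[0,0,0],[0,0,0],[0,0,0],[0,0,0],[0,0,0],[0,0,0],[0,0,0],[0,0,0],[0,0,0],[0,0,0]], grip=[5,5,5,5,5,5,5,5,5,5])

```text
time_s: 10.25
tcp_pos: [0.4682, 0.0707, 0.0742]
ee_rot: [[0.017, -1.0, 0.0], [-1.0, -0.017, 0.0], [-0.0, -0.0, -1.0]]
wrist_force: [5.2, -1.2, -8.1]
gripper_width: 0.127
gripper_force: 30.0
```

>>> step_arm(linear=[[0,0.35,1.5],[0,0.35,1.5],[0,0.35,1.5],[0,0.35,1.5],[0,0.35,1.5],[0,0.35,1.5],[0,0.3,1.3],[0,0.2,1.0],[0,0,0],[0,0,0]], delta_rot=[[0,0,0],[0,0,0],[0,0,0],[0,0,0],[0,0,0],[0,0,0],[0,0,0],[0,0,0],[0,0,0],[0,0,0]], grip=[5,5,5,5,5,5,5,5,5,5])

```text
time_s: 11.5
tcp_pos: [0.4656, 0.0707, 0.0634]
ee_rot: [[0.017, -1.0, 0.0], [-1.0, -0.017, 0.0], [-0.0, -0.0, -1.0]]
wrist_force: [4.8, -0.3, -7.9]
gripper_width: 0.123
gripper_force: 30.0
```

>>> step_arm(linear=[[0,0.15,0.7],[0,0.15,0.7],[0,0.1,0.5],[0,0,0],[0,0,0]], delta_rot=[[0,0,0],[0,0,0],[0,0,0],[0,0,0],[0,0,0]], grip=[5,5,5,5,5])

```text
time_s: 12.12
tcp_pos: [0.4653, 0.0707, 0.0619]
ee_rot: [[0.017, -1.0, 0.001], [-1.0, -0.017, 0.0], [-0.0, -0.001, -1.0]]
wrist_force: [2.4, -1.2, -0.8]
gripper_width: 0.126
gripper_force: 30.0
```

>>> step_arm(linear=[[0,0.1,0.5],[0,0,0],[0,0,0],[0,0,0],[0,0,-15],[0,0,-30],[0,0,-45],[-48,-24,0],[-48,-24,0],[-48,-24,0]], delta_rot=[[0,0,0],[0,0,0],[0,0,0],[0,0,0],[0,0,0],[0,0,0],[0,0,0],[0,0,0],[0,0,0],[0,0,0]], grip=[5,20,35,45,45,50,50,50,50,50])

```text
time_s: 13.38
tcp_pos: [0.5344, 0.2169, 0.1508]
ee_rot: [[0.017, -1.0, -0.001], [-1.0, -0.017, -0.0], [0.0, 0.001, -1.0]]
wrist_force: [1.2, 0.5, 1.1]
gripper_width: 0.573
gripper_force: 0.0
```

>>> step_arm(linear=[[0,0,0],[0,0,0]], delta_rot=[[0,0,0],[0,0,0]], grip=[50,50])

```text
time_s: 13.62
tcp_pos: [0.5334, 0.2152, 0.15]
ee_rot: [[0.017, -1.0, -0.002], [-1.0, -0.017, -0.001], [0.001, 0.002, -1.0]]
wrist_force: [-0.1, -0.2, 0.3]
gripper_width: 0.575
gripper_force: 0.0
```

Run:
```python
from h import *
s=sense();c=capture("wrist");W=wristW(c,s);t=capture("top")
cv2.imwrite("pics/7.png",c["img"][:,:,::-1]);print(s["time_s"],s["tcp_pos"],s["gripper_width"])
for n,cc,w in(("wrist",c,W),("top",t,None)):
  for d in landmark_of(n,"pin_b")[:3]:print(n,d["score"],d["point"],at_z(cc,d["point"],.041,w).round(4))
  for d in silhouettes(n,"pin_b")[:3]:
    ys,xs=np.nonzero(d["mask"])
    P=np.array([at_z(cc,(x,y),.041,w)[:2] for x,y in list(zip(xs,ys))[::5]],np.float32);r=cv2.minAreaRect(P)
    print(" mask",d["score"],d["point"],r,P[:,1].min(),P[:,1].max())
```

```text
13.625 [0.53337177 0.21520057 0.15003129] 0.5745200866951158
wrist 0.95 [306.5, 231.9] [0.542  0.2157 0.041 ]
wrist 0.89 [40.8, 34.5] [0.7235 0.0805 0.041 ]
wrist 0.53 [235.9, 45.1] [0.5917 0.0841 0.041 ]
 mask 0.86 [43.9, 60.3] ((0.7256708741188049, 0.09882421046495438), (0.0783415138721466, 0.02733783610165119), 89.85647583007812) 0.05968681 0.13797662
 mask 0.86 [311.2, 228.4] ((0.5379853248596191, 0.21538980305194855), (0.10997486859560013, 0.025392690673470497), 87.8831558227539) 0.16043071 0.27002797
top 0.94 [243.9, 184.6] [0.7201 0.0795 0.041 ]
top 0.84 [191.4, 265.6] [0.535  0.2039 0.041 ]
top 0.7 [246.8, 295.2] [0.4648 0.0761 0.041 ]
 mask 0.92 [300.9, 177.9] ((0.7243379354476929, -0.06252779066562653), (0.10649243742227554, 0.023503560572862625), 88.35359954833984) -0.11575316 -0.009275572
 mask 0.68 [246.0, 184.6] ((0.7251615524291992, 0.08171422779560089), (0.10787296295166016, 0.025942828506231308), 88.1667251586914) 0.02772318 0.1355857
 mask 0.61 [197.6, 265.1] ((0.5370001792907715, 0.19991041719913483), (0.07752629369497299, 0.023307502269744873), 83.15625) 0.16022566 0.23790559
```

View pics/7.png

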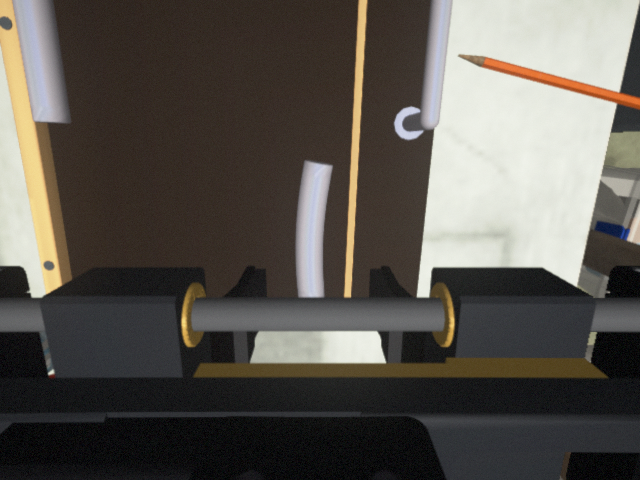

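The bent pin lies between the fingers (column 312, rows 162–296), with its middle at about (0.540, 0.215). Its near side is close to the lip, so I'll narrow the fingers before going fully down.

>>> step_arm(linear=[[0,-6.6,0],[0,0,35],[0,0,35],[0,0,23],[0,0,15],[0,0,5],[0,0,0],[0,0,0]], delta_rot=[[0,0,0.035],[0,0,0],[0,0,0],[0,0,0],[0,0,0],[0,0,0],[0,0,0],[0,0,0]], grip=[34,34,34,34,34,34,27,27])

```text
time_s: 14.92
tcp_pos: [0.5417, 0.2164, 0.039]
ee_rot: [[-0.018, -1.0, 0.002], [-1.0, 0.018, 0.001], [-0.001, -0.002, -1.0]]
wrist_force: [0.0, 0.5, -0.4]
gripper_width: 0.322
gripper_force: 0.0
```

>>> step_arm(linear=[[0,0,2],[0,0,2],[0,0,0],[0,0,0],[0,0,0],[0,0,0]], delta_rot=[[0,0,0],[0,0,0],[0,0,0],[0,0,0],[0,0,0],[0,0,0]], grip=[27,27,20,15,15,15])

```text
time_s: 15.68
tcp_pos: [0.5407, 0.2158, 0.0338]
ee_rot: [[-0.018, -1.0, -0.001], [-1.0, 0.018, -0.0], [0.0, 0.001, -1.0]]
wrist_force: [-0.4, -0.6, -0.3]
gripper_width: 0.243
gripper_force: 29.9
```

>>> step_arm(linear=[[0,0,-5],[0,0,-15],[0,0,-30],[0,0,-40],[0,0,0],[0,0,0],[20,4.3,0],[40,8.5,0],[45,9.6,0],[45,9.6,0]], delta_rot=[[0,0,0],[0,0,0],[0,0,0],[0,0,0],[0,0,-0.083],[0,0,-0.083],[0,0,0],[0,0,0],[0,0,0],[0,0,0]], grip=[15,15,15,15,15,15,15,15,15,15])

```text
time_s: 16.92
tcp_pos: [0.531, 0.0607, 0.1245]
ee_rot: [[0.147, -0.989, 0.0], [-0.989, -0.147, -0.0], [0.0, -0.0, -1.0]]
wrist_force: [0.4, 1.1, -1.5]
gripper_width: 0.242
gripper_force: 29.9
```

>>> step_arm(linear=[[45,9.6,0],[45,9.6,0],[45,9.6,0],[45,9.6,0],[45,9.6,0],[45,9.6,0],[45,9.6,0],[45,9.6,0],[20,4.3,0],[0,0,0]], delta_rot=[[0,0,0],[0,0,0],[0,0,0],[0,0,0],[0,0,0],[0,0,0],[0,0,0],[0,0,0],[0,0,0],[0,0,0]], grip=[15,15,15,15,15,15,15,15,15,15])

```text
time_s: 18.18
tcp_pos: [0.5064, -0.3263, 0.1239]
ee_rot: [[0.144, -0.99, -0.0], [-0.99, -0.144, 0.0], [-0.0, 0.0, -1.0]]
wrist_force: [0.4, -0.1, -2.9]
gripper_width: 0.244
gripper_force: 29.9
```

Run:
```python
from h import *
s=sense();c=capture("wrist");W=wristW(c,s);t=capture("side")
cv2.imwrite("pics/8.png",c["img"][:,:,::-1]);cv2.imwrite("pics/9.png",t["img"][150:400,200:420][:,:,::-1].repeat(2,0).repeat(2,1));print(s["time_s"],s["tcp_pos"],np.round(s["ee_rot"],3).tolist(),s["gripper_width"],s["gripper_force"])
for n,cc,w in(("wrist",c,W),("side",t,None)):
  for d in landmark_of(n,"wooden_box")[:1]:print(n,d["score"],d["point"],at_z(cc,d["point"],.0,w).round(4))
d=silhouettes("wrist","wooden_box")[:1]
for d in d:
  ys,xs=np.nonzero(d["mask"]);P=np.array([at_z(c,(x,y),.042,W)[:2] for x,y in list(zip(xs,ys))[::10]],np.float32);print(cv2.minAreaRect(P))
```

```text
18.175 [ 0.50644763 -0.32626959  0.12387818] [[0.144, -0.99, -0.0], [-0.99, -0.144, 0.0], [-0.0, 0.0, -1.0]] 0.2439771992769254 29.943818193278275
wrist 0.66 [337.2, 153.1] [ 0.5   -0.387  0.   ]
side 0.76 [269.4, 348.7] [ 0.5041 -0.3836  0.    ]
((0.5016207695007324, -0.38649889826774597), (0.0756448283791542, 0.1387280821800232), 7.513546943664551)
```

View pics/8.png

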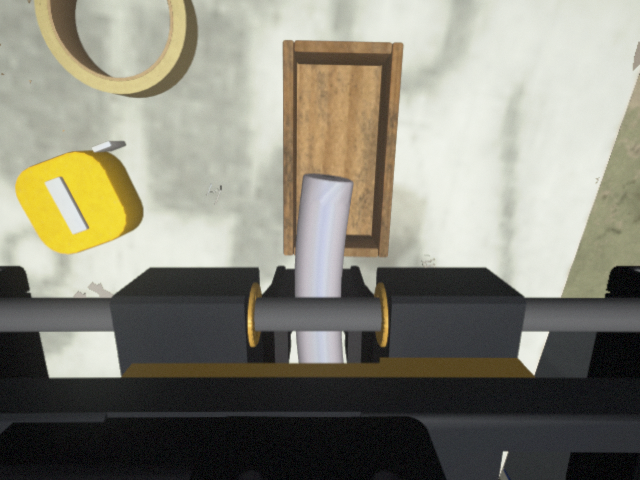

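The pin is held (column 325) and the box, in columns 283–403, is aligned with it. Its centre is at (0.502, −0.387) with a yaw of about 8°. Now I'll move over it and lower.

>>> step_arm(linear=[[20,4.4,0],[25,5.5,0],[14.5,3.2,0],[0,0,20],[0,0,25],[0,0,15],[0,0,0],[0,0,0]], delta_rot=[[0,0,0],[0,0,0],[0,0,0],[0,0,0],[0,0,0],[0,0,0],[0,0,0],[0,0,0]], grip=[15,15,15,15,15,15,15,15])

```text
time_s: 19.42
tcp_pos: [0.504, -0.3861, 0.0649]
ee_rot: [[0.148, -0.989, 0.001], [-0.989, -0.148, -0.001], [0.001, -0.001, -1.0]]
wrist_force: [-0.6, -0.4, -1.8]
gripper_width: 0.243
gripper_force: 29.9
```

Run:
```python
from h import *
s=sense();c=capture("wrist")
cv2.imwrite("pics/10.png",c["img"][:,:,::-1]);print(s["time_s"],s["tcp_pos"],np.round(s["ee_rot"],3).tolist())
```

```text
19.425 [ 0.50401598 -0.38612568  0.06489695] [[0.148, -0.989, 0.001], [-0.989, -0.148, -0.001], [0.001, -0.001, -1.0]]
```

View pics/10.png

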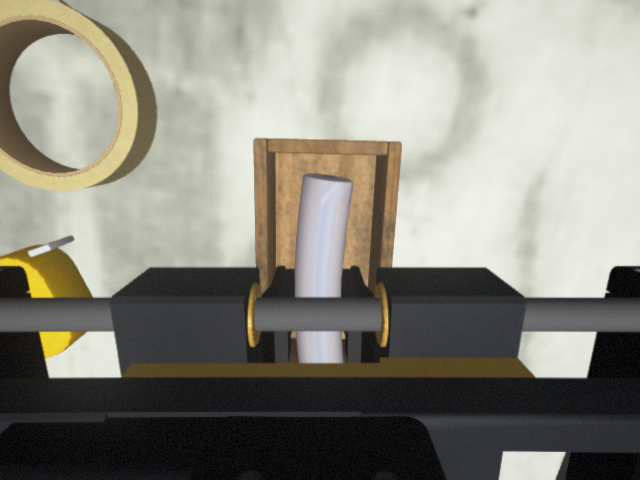

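The pin is over the box interior, which spans columns 265–390. I'll shift 2.5 mm towards −x, lower, and release.

>>> step_arm(linear=[[0,2.5,5],[0,0,15],[0,0,12],[0,0,6],[0,0,0]], delta_rot=[[0,0,0],[0,0,0],[0,0,0],[0,0,0],[0,0,0]], grip=[15,15,15,15,15])

```text
time_s: 20.1
tcp_pos: [0.5004, -0.3859, 0.025]
ee_rot: [[0.148, -0.989, -0.002], [-0.989, -0.148, 0.001], [-0.001, 0.002, -1.0]]
wrist_force: [0.4, 0.2, -2.5]
gripper_width: 0.246
gripper_force: 29.9
```

No contact force. Releasing and retreating.

>>> step_arm(linear=[[0,0,0],[0,0,0],[0,0,0],[0,0,-10],[0,0,-30],[0,0,-50],[0,0,-50],[0,0,0]], delta_rot=[[0,0,0],[0,0,0],[0,0,0],[0,0,0],[0,0,0],[0,0,0],[0,0,0],[0,0,0]], grip=[27,28,28,28,28,28,28,28])

```text
time_s: 21.1
tcp_pos: [0.5035, -0.3878, 0.1726]
ee_rot: [[0.148, -0.989, 0.011], [-0.989, -0.149, -0.006], [0.008, -0.01, -1.0]]
wrist_force: [-0.6, 0.1, -0.3]
gripper_width: 0.325
gripper_force: 0.0
```

Run:
```python
from h import *
s=sense();c=capture("wrist");t=capture("top");sd=capture("side")
a=cv2.resize(sd["img"][160:400,220:420],(400,480));b=cv2.resize(t["img"][150:310,150:350],(400,320))
im=np.zeros((480,800,3),np.uint8);im[:,:400]=a;im[:320,400:]=b
cv2.imwrite("pics/11.png",im[:,:,::-1]);print(s["time_s"],s["tcp_pos"],s["wrist_force"])
W=wristW(c,s)
for n,cc,w in(("wrist",c,W),("top",t,None),("side",sd,None)):
  for d in landmark_of(n,"pin_b")[:4]:print(n,round(d["score"],2),np.round(d["point"]),at_z(cc,d["point"],.041,w).round(3),at_z(cc,d["point"],.017,w).round(3))
```

```text
21.1 [ 0.50349018 -0.38775649  0.17262505] [-0.59486725  0.0954298  -0.31522271]
wrist 0.58 [321. 221.] [ 0.503 -0.392  0.041] [ 0.502 -0.387  0.017]
top 0.84 [245. 184.] [0.721 0.078 0.041] [0.726 0.082 0.017]
top 0.83 [304. 177.] [ 0.734 -0.061  0.041] [ 0.739 -0.06   0.017]
top 0.58 [447. 276.] [ 0.498 -0.382  0.041] [ 0.498 -0.388  0.017]
side 0.77 [364. 215.] [0.725 0.073 0.041] [0.728 0.109 0.017]
side 0.76 [370. 245.] [ 0.732 -0.063  0.041] [ 0.735 -0.031  0.017]
side 0.71 [269. 345.] [ 0.506 -0.412  0.041] [ 0.503 -0.389  0.017]
side 0.25 [367. 220.] [0.73  0.053 0.041] [0.734 0.089 0.017]
```

View pics/11.png

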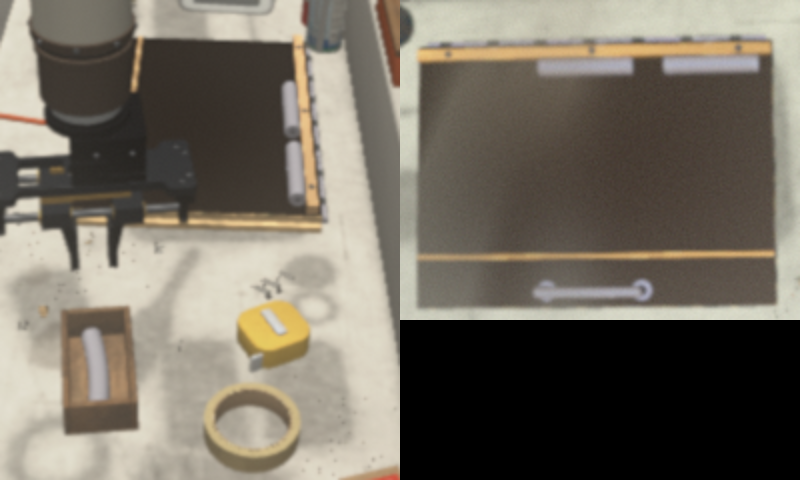

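The bent pin lies in the box at (95,362). The board is flat, with both straight pins against the strip at (585,66) and (710,64). I'll let the arm settle and hand the job in.

>>> step_arm(linear=[[0,0,0],[0,0,0],[0,0,0],[0,0,0]], delta_rot=[[0,0,0],[0,0,0],[0,0,0],[0,0,0]], grip=[28,28,28,28])

```text
time_s: 21.9
tcp_pos: [0.5008, -0.3861, 0.1659]
ee_rot: [[0.148, -0.989, -0.0], [-0.989, -0.148, 0.0], [-0.0, 0.0, -1.0]]
wrist_force: [-0.4, 0.1, 0.3]
gripper_width: 0.32
gripper_force: 0.0
```

```bash
python3 -c "from station import *;print(finish_job())"
```

```text
the job is handed in; nothing more can be done
None
```

The job is handed in at about 22 s with no verdict returned; the last pictures show the bent pin in the wooden box, both straight pins against the stop strip, and the board flat and released.

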